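# Index the carving turntable and clamp it

## Task

The bowl on the turntable is about to be carved. With a fingertip, push the turntable's long arm round until it points at the tall round post (not at the low square block); then push the clamp lever beside the disc round until it is fully home against its stop. The bowl just rides along: do not touch or lift it, leave the clamp lever alone until the arm points at the post, and do not disturb the jar, the sanding block, the gouge or the wood blank lying around.

Things in the scene. Friction and masses are not known exactly. Their poses are not given: they have to be found in the camera images.
- disc_centre (a point): centre of the turntable's top face, on its vertical turning axis, 34 mm above the work surface. The turntable is a steel disc (120 mm across, z 22 to 34 mm) on a round red cast-iron base (144 mm across, 20 mm high, fixed). Seen from the base's centre with +x of the base pointing 'ahead' (yaw of about -0.4 to 0.4 rad to world +x), the arm and both marks lie ahead, the clamp lever on the right (-y side).
- pointer_tip (a point): middle of the outer end of the turntable's single long arm, 120 mm from the axis. The arm is a steel bar, 14 mm wide and 16 mm tall (z 20 to 36 mm), reaching out radially from the disc's edge (60 mm from the axis) to this point; beyond 72 mm from the axis there is only open space under it, down to the work surface. The point's x axis points outwards along the arm, z up.
- turntable (a joint): angle of the turntable in its base, rad; grows counter-clockwise seen from above; 0 = arm straight ahead, stops at -1.5 and 1.5. A light drag (about 0.12 N m) keeps it where it is left; no spring.
- post_mid (a point): half-way up the tall round steel post (24 mm diameter, 60 mm high, fixed upright on the work surface on a flat round foot of 36 mm), about 154 mm from the turntable's axis, about 0.8 rad left or right of straight ahead: this is the mark to point at.
- low_block: low square steel block, 36 x 36 mm and 18 mm high, fixed on the work surface on the other side, also about 154 mm from the axis: the mark NOT to point at. Origin at the centre of its underside.
- lever_pivot (a point): on the vertical axis of the clamp lever, half-way up its bar, 38 mm above the work surface. It turns on a red boss (32 mm diameter, 30 mm high) on the base's right flange (50 mm wide, 10 mm high), 107 mm from the turntable's axis.
- lever_knob (a point): centre of the dark wooden ball (24 mm diameter) at the end of the clamp lever, 80 mm from the lever's axis, 38 mm above the work surface. Between hub and ball is a straight dark steel bar 12 mm wide, z 32 to 44 mm; its hub is 28 mm in diameter.
- lever (a joint): angle of the clamp lever, rad: 0 = fully loose, pointing straight out from the base to its right side; grows clockwise seen from above (the knob swings towards the robot); 1.45 = fully home, against its stop, pointing back along the base. A light drag (about 0.08 N m) keeps it where it is left; no spring.
- bowl_mid (a point): half-way up the shallow turned wooden bowl (90 mm across the rim, 30 mm high, about 0.12 kg) standing loose on the middle of the disc; its rim is 64 mm above the work surface. It is only to ride along.
- wax_jar: small amber jar, 48 mm diameter, 48 mm high, standing loose to the left of the base. Origin at the centre of its underside. Leave alone.
- sanding_block: cork sanding block, 35 x 70 x 28 mm, loose, beyond the marks. Origin at the centre of its underside. Leave alone.
- gouge: woodturning gouge about 310 mm long with dark wooden handle, 30 mm thick, lying loose far to the left. Origin on the work surface below its handle's front part, 150 mm from the handle's butt. Leave alone.
- blank: round light wood blank, 96 mm diameter, 45 mm high, standing loose far to the right. Origin at the centre of its underside. Leave alone.
There are look-alikes about, which are no part of the job. What is shaped like the part that bears bowl_mid but black, grey or yellow is not meant.

How it is judged:
By the outcome, as a careful person would: the job done as asked, in the order asked, and still so for the second after the job is handed in, with the robot touching nothing.
It also fails if it takes over 56 s, if anything falls off the work surface, if the arm or the gripper's body presses on something with over 40 N, if the wrist force passes 120 N, or if a joint passes its speed limit or range.

## Robot

A 6-joint arm with a two-finger parallel gripper is mounted at the origin on the work surface. World frame = base frame: x ahead of the robot, y to its left, z up, the work surface at z = 0. Lengths are in m, angles in rad, forces in N, time in s.
With the tool pointing down it reaches from about 0.375 to 0.9 m from the base axis. Payload 3.1 kg.
Tool frame: the origin (TCP) lies on the centre line of the jaws, within the pads' length; the fingertips stand 19 mm ahead of it and the grasp point (between the pads) is the TCP; z points along the fingers, y is the direction in which the jaws open and shut (so a half turn about z gives the same grasp; the last joint's range is limited). The gripper opens to 85 mm and grips with 20 to 120 N. Pads are 22 mm wide; open, the fingers measure 114 mm over their backs; the gripper's body (76 mm by 85 mm) begins 54 mm behind the grasp point. The pads swing forward as they close: fully open they stand 13 mm farther back than shut.
Start: joints at [-1.284, 0.527, 1.433, -0, 1.181, -0.178], TCP at [0.281, -0.558, 0.25] pointing down, gripper open.
Joint ranges: [-3.08, 3.08], [-0.75, 2.2], [0.22, 2.44], [-1.43, 4.57], [0, 2.65], [-2.85, 2.85]. Speed limits (rad/s): [2.79, 2.79, 3.14, 3.14, 3.14, 3.14].

## Interface

Orientations are given as a unit quaternion [x, y, z, w].
In Python, from station import manip, imaging, workorder gives the robot as it stands.
- The arm moves only by the shell command python3 -m creep 'ROWS' [FORCE]. ROWS is a JSON object of lists of equal length, an entry for each row: "claw": the finger opening in cm, from 0 to 8.54; "dp": the shift along the tool's x, y, z in cm, a list of three; "roll": the turn about the tool's z in rad. In form: {"claw": [claw, ...], "dp": [[dx, dy, dz], ...], "roll": [roll, ...]}. A call has 1 to 12 rows; each row is the pose to reach, as a shift and turn from the pose commanded when the call began, along the tool's axes at that moment; what a row does not reach only later rows make up. A row lasts 1/10 s, in which the tool goes at most 50 mm and 8.59 degrees, less where a joint would pass 70% of its speed; a pose out of reach is approached as far as the arm can. A call with a gripper value outside its range is refused whole. The fingers move at their own pace and stop on an object; FORCE is the grip in N (left out, the last holds). Time passes only in rows, so rows that repeat a pose let the fingers close. It gives the time, the measured TCP pose, the force and the opening at its end, in the units of the state.
- manip.sense(): the state, without advancing time (a new reading comes with each control period).
- imaging.snapshot(name): name is "scene" or "top" or "wrist"; returns a dict with "image" (420x560x3 uint8, red, green, blue), "z_map" (420x560 float32, m along the optical axis (not along the pixel's ray), 0 where there is no reading), "vfov" (degrees; the focal length in pixels is half the picture's height over the tangent of half this angle, whatever the lens; pixels are square), "cx", "cy" (the principal point, pixels), "dist" ([k1, k2, p1, p2, k3] as OpenCV has them; the pictures are not rectified), "R" (3x3) and "t" (3): a world point X has camera coordinates R X + t. Camera axes: x right, y down, z forward; pixel columns grow to the right and rows downward; lengths in m; the calibration is good to about 2 mm. A picture is of the moment at which its call begins.
- workorder.sign_off(): hands the job in, once; it reports no verdict.
The state is a dict: "t": time; "q": joint angles; "qd": joint speeds; "tau": joint torques, N m; "tcp_pos": TCP position; "tool_rot": TCP orientation; "force": force on the tool from outside, world axes, zero at the start; "ft_torque": the same for the moment, N m; "finger_gap": opening from 0.0 (shut) to 1.0 (fully open).
Only numpy, scipy, OpenCV 4.12 (cv2) and the standard library are available. Lean on these libraries where they do the work, as an engineer would, in place of code of your own. Each camera call takes 0.05 s, during which the arm holds its last target.

## Working session

There is one attempt and no reset: what is moved stays moved. The work goes in short steps, Python scripts to look and compute and a shell command to move; the robot and the scene stay as the last step left them, time stands still between calls to the robot, and variables do not carry over. Pictures are saved under pics/ and viewed, and the job is handed in when it is done.

```bash
mkdir -p pics
cat > h.py <<'E'
import numpy as np, cv2, pickle
from station import manip, imaging, workorder
def snap(name,fn):
    s=imaging.snapshot(name); cv2.imwrite('pics/'+fn+'.png',s['image'][:,:,::-1]); pickle.dump(s,open(fn+'.pkl','wb')); return s
def K(s):
    f=s['image'].shape[0]/2/np.tan(np.radians(s['vfov'])/2)
    return np.array([[f,0,s['cx']],[0,f,s['cy']],[0,0,1.]])
def ray(s,uv,z):
    """pixels -> world points on plane z"""
    uv=np.array(uv,float).reshape(-1,1,2)
    n=cv2.undistortPoints(uv,K(s),np.array(s['dist'],float)).reshape(-1,2)
    R=np.array(s['R']);t=np.array(s['t'])
    d=np.c_[n,np.ones(len(n))]@R; c=-R.T@t
    return c+d*((z-c[2])/d[:,2])[:,None]
def depthpts(s):
    h,w=s['z_map'].shape
    u,v=np.meshgrid(np.arange(w),np.arange(h))
    n=cv2.undistortPoints(np.stack([u,v],-1).reshape(-1,1,2).astype(float),K(s),np.array(s['dist'],float)).reshape(-1,2)
    z=s['z_map'].reshape(-1,1)
    P=(np.c_[n,np.ones(len(n))]*z-np.array(s['t']))@np.array(s['R'])
    P[z[:,0]==0]=np.nan
    return P.reshape(h,w,3)
E
python3 - <<'E'
from h import *
for n in ['scene','top','wrist']:
    s=snap(n,n+'0'); R=np.array(s['R']); print(n,s['vfov'],s['dist'],-R.T@np.array(s['t']),R[2])
print(manip.sense())
E
```

```text
scene 43.573417423035174 [-0.10627502  0.          0.          0.          0.        ] [1.36496872 0.03996142 1.05559008] [-0.59454936 -0.02469771 -0.80367971]
top 46.04584059692064 [-0.04234704  0.          0.          0.          0.        ] [3.36094183e-01 1.18396694e-03 1.39421469e+00] [ 0.20362725 -0.01158798 -0.97897991]
wrist 70.43919489986098 [-0.0028598  0.         0.         0.         0.       ] [ 0.35523917 -0.52118542  0.37216749] [-0.28723687 -0.14279603 -0.94715589]
{'t': 0.15, 'q': array([-1.28349400e+00,  5.28280659e-01,  1.43358020e+00, -2.32729577e-05,
        1.18142006e+00, -1.78527659e-01]), 'qd': array([-0.00034689, -0.00209322, -0.00345921, -0.00020305,  0.00060738,
        0.00025674]), 'tau': array([ 6.56266293e-04, -4.42741835e+01, -1.78276581e+01, -2.23456245e-04,
        5.60970613e-03, -1.08730467e-05]), 'tcp_pos': array([ 0.28058679, -0.5579072 ,  0.24955002]), 'tool_rot': array([ 9.72996338e-01,  2.30819008e-01, -5.66332499e-05, -8.42298707e-04]), 'force': array([ 0.42352064,  0.16194194, -0.28809151]), 'ft_torque': array([0.00171379, 0.0124661 , 0.02537314]), 'finger_gap': 0.9986897987269231}
```

View pics/scene0.png

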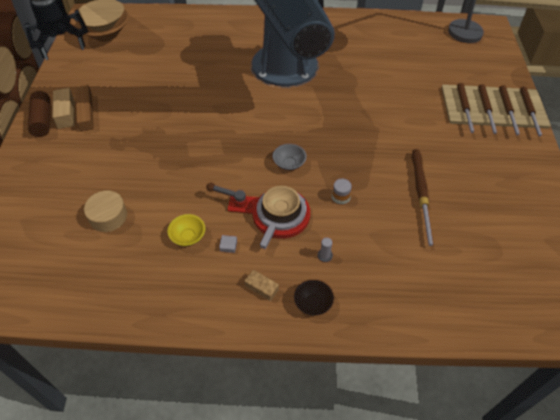

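View pics/top0.png

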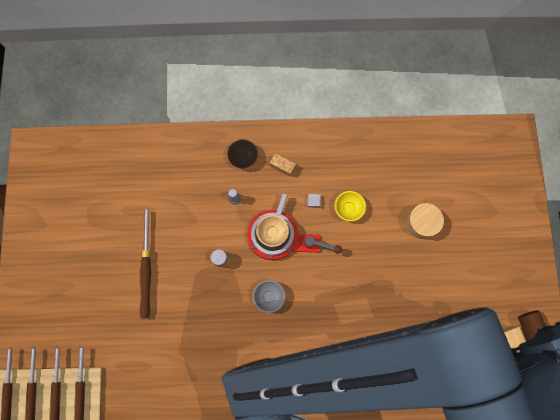

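The turntable with the wooden bowl is at about (272,234) in the top view and (282,212) in the scene view. In the top view the post is at (234,196), the low block at (314,200) and the lever knob at (338,249). There are four bowls in the top view: wood (272,231), black (242,153), grey (269,296) and yellow (350,206). Only the wooden one stands on the disc. I'll enlarge the crop to confirm this.

Run:
```python
from h import *
a=cv2.imread('pics/top0.png')[170:270,200:370]; b=cv2.imread('pics/scene0.png')[160:280,190:370]
cv2.imwrite('pics/cropT.png',cv2.resize(a,None,fx=4.6,fy=4.6,interpolation=cv2.INTER_CUBIC))
cv2.imwrite('pics/cropS.png',cv2.resize(b,None,fx=4.4,fy=4.4,interpolation=cv2.INTER_CUBIC))
```

```text
(no output)
```

View pics/cropT.png

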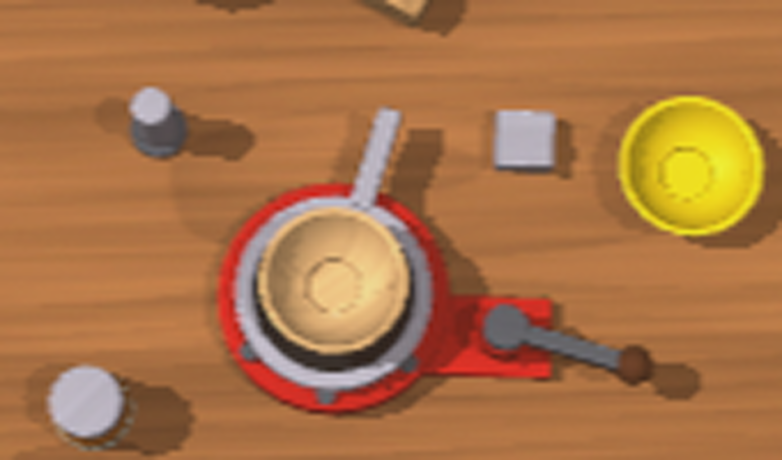

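View pics/cropS.png

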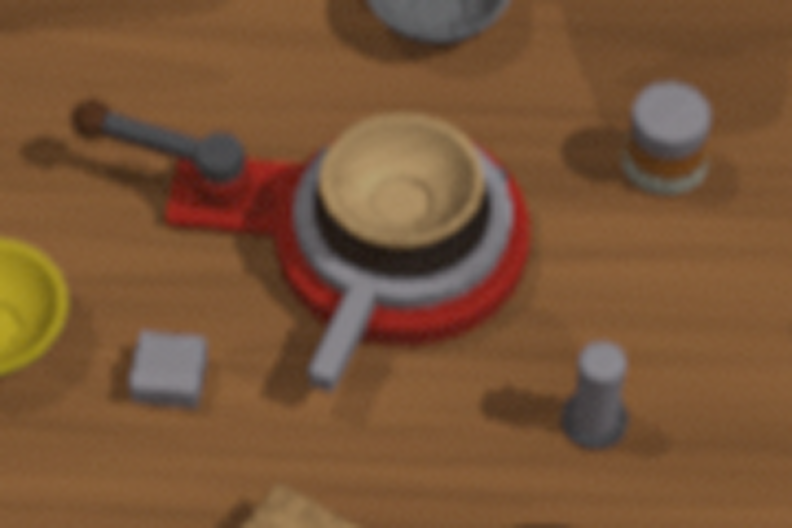

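The crops show one long steel arm with its tip at top px (284,194). It lies between the tall round post (left, top face px (233,193)) and the low square block (px (314,200)). The lever is on the red flange, hub (310,241), knob (338,249). The jar is to the left (219,258). The target is the round post on the left. Next I'll measure the positions.

```bash
cat > meas.py <<'E'
from h import *
def run(T,S):
    out={}
    for nm,s in(('top',T),('scene',S)):
        im=s['image'][:,:,::-1]; hsv=cv2.cvtColor(np.ascontiguousarray(im),cv2.COLOR_BGR2HSV)
        red=((hsv[...,0]<6)|(hsv[...,0]>174))&(hsv[...,1]>190)&(hsv[...,2]>80)
        red=red.astype(np.uint8)
        n,l,st,c=cv2.connectedComponentsWithStats(red)
        for i in range(1,n):
            if st[i,4]>25: print(nm,'red',st[i],c[i])
        P=depthpts(s)
        # depth-based
        for lab,lo,hi in (('z26-40',.026,.042),('z50+',.054,.075)):
            m=((P[...,2]>lo)&(P[...,2]<hi)&(P[...,0]>.4)&(P[...,0]<.85)&(abs(P[...,1])<.25)).astype(np.uint8)
            n,l,st,c=cv2.connectedComponentsWithStats(m)
            for i in range(1,n):
                if st[i,4]>12: print(nm,lab,st[i],c[i].round(1),np.nanmean(P[l==i],0).round(4))
E
python3 - <<'E'
from h import *; import meas
T=pickle.load(open('top0.pkl','rb'));S=pickle.load(open('scene0.pkl','rb'))
meas.run(T,S)
k=4.6;f=lambda x,y:((x+.5)/k-.5+200,(y+.5)/k-.5+170)
g=lambda x,y:((x+.5)/4.4-.5+190,(y+.5)/4.4-.5+160)
for n,p,z in [('tip',(388,109),.036),('armroot',(366,200),.036),('post',(151,105),.06),('block',(525,138),.018),('hub',(506,326),.046),('knob',(634,363),.045),('discL',(234,291),.034),('discR',(433,291),.034),('discBot',(333,388),.034),('baseL',(218,298),.02),('baseR',(449,298),.02),('baseBot',(335,412),.02),('baseTop',(333,184),.02),('jar',(86,402),.048)]: print('T',n,ray(T,f(*p),z).round(4))
for n,p,z in [('tip',(324,378),.036),('armroot',(365,292),.036),('post',(603,362),.06),('block',(170,366),.018),('hub',(220,155),.046),('knob',(90,117),.045),('discL',(292,215),.034),('discR',(514,215),.034)]: print('S',n,ray(S,g(*p),z).round(4))
E
```

```text
top red [247 210  73  50 680] [286.12205882 240.32941176]
top z26-40 [228 147  30  21 115] [242.3 158.3] [0.8166 0.0941 0.03  ]
top z26-40 [270 153  26  20 233] [282.7 163.1] [ 0.7987 -0.0227  0.0296]
top z26-40 [334 191  31  30 207] [349.6 204.4] [ 0.6696 -0.2091  0.0304]
top z26-40 [252 193  43  63 717] [273.9 232.3] [0.5949 0.0085 0.035 ]
top z26-40 [230 196   8   4  13] [233.9 198.1] [0.6971 0.1193 0.034 ]
top z26-40 [266 225  14  14  79] [272.9 231.2] [0.5969 0.0113 0.0394]
top z26-40 [305 239   9   9  22] [307.9 244.5] [ 0.5576 -0.0852  0.0319]
top z26-40 [253 280  33  24 152] [268.4 289.6] [0.4358 0.0281 0.03  ]
top z50+ [229 189   9   9  61] [232.8 192.7] [0.7056 0.1199 0.0601]
top z50+ [257 215  32  32 363] [272.6 229.7] [0.5969 0.0118 0.0616]
scene red [228 197  39  34 410] [246.64878049 208.88536585]
scene red [274 203  36  34 245] [294.65306122 227.08571429]
scene z26-40 [273 151  18  19  46] [278.1 160.4] [0.4361 0.0023 0.0286]
scene z26-40 [292 151  14  18  42] [301.4 160.5] [0.4341 0.0637 0.0291]
scene z26-40 [206 186  41  19 149] [228.  195.2] [ 0.5638 -0.1163  0.0357
[... 709 characters left out ...]
0079  0.036 ]]
T post [[0.7066 0.1211 0.06  ]]
T block [[ 0.6898 -0.1085  0.018 ]]
T hub [[ 0.5663 -0.0896  0.046 ]]
T knob [[ 0.5416 -0.1656  0.045 ]]
T discL [[0.595  0.0742 0.034 ]]
T discR [[ 0.5913 -0.0469  0.034 ]]
T discBot [[0.5337 0.0156 0.034 ]]
T baseL [[0.5936 0.0848 0.02  ]]
T baseR [[ 0.5893 -0.0571  0.02  ]]
T baseBot [[0.5209 0.0149 0.02  ]]
T baseTop [[0.6634 0.0122 0.02  ]]
T jar [[0.5277 0.163  0.048 ]]
S tip [[ 0.708 -0.02   0.036]]
S armroot [[ 0.6521 -0.0013  0.036 ]]
S post [[0.7073 0.1243 0.06  ]]
S block [[ 0.6926 -0.104   0.018 ]]
S hub [[ 0.5697 -0.0862  0.046 ]]
S knob [[ 0.5449 -0.1623  0.045 ]]
S discL [[ 0.6007 -0.0442  0.034 ]]
S discR [[0.5951 0.0784 0.034 ]]
```

```bash
python3 -m creep '{"claw":[0,0,0,0,0,0,0,0,0,0,0,0],"dp":[[4,-2,0],[9,-4,0],[14,-6.5,0],[19,-9,0],[24,-11.5,0],[29,-14,0],[34,-16,0],[39,-18.5,0],[44,-21,0],[49,-23,0],[54,-25.5,0],[58.5,-27.7,0]],"roll":[0,0.1,0.2,0.3,0.4,0.5,0.6,0.7,0.78,0.78,0.78,0.78]}' 20; python3 -m creep '{"claw":[0,0,0,0],"dp":[[0,0,0],[0,0,0],[0,0,0],[0,0,0]],"roll":[0,0,0,0]}'
python3 - <<'E'
from h import *
r=manip.sense();q=r['tool_rot'];print(r['q'],r['force'],2*np.arctan2(q[1],q[0]))
snap('top','top1');snap('wrist','wrist1')
E
```

```text
t: 1.35
tcp_pos: [0.6477, -0.088, 0.25]
tool_rot: [0.988, -0.156, -0.0, 0.0]
force: [0.4, -1.5, 0.3]
finger_gap: 0.001
t: 1.75
tcp_pos: [0.6459, -0.0913, 0.2502]
tool_rot: [0.988, -0.157, -0.0, 0.0]
force: [-0.7, -0.7, 0.0]
finger_gap: -0.002
[-3.11240132e-01  5.65635371e-01  1.35896250e+00 -3.16044325e-04
  1.21780137e+00  1.57585807e+00] [-0.70077832 -0.65929608  0.01674424] -0.3161924949873912
```

```bash
python3 -m creep '{"claw":[0,0,0,0],"dp":[[1,-3,0],[1.8,-5.1,0],[1.8,-5.1,0],[1.8,-5.1,0]],"roll":[0,0,0,0]}'
python3 - <<'E'
from h import *
snap('wrist','wrist2')
E
```

```text
t: 2.25
tcp_pos: [0.6792, -0.0477, 0.2502]
tool_rot: [0.988, -0.157, -0.0, 0.0]
force: [-0.9, -0.3, -0.2]
finger_gap: 0.004
```

View pics/wrist2.png

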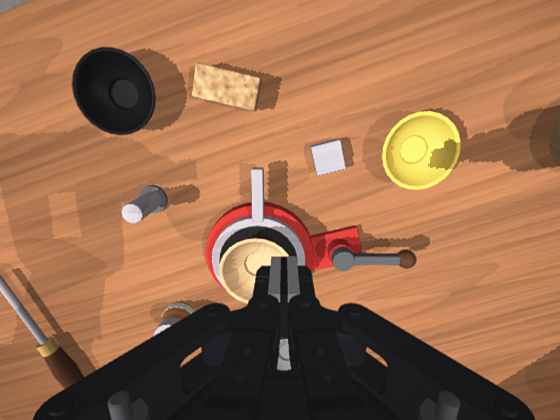

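The wrist view shows the fingers shut. The arm tip is at (257,168), the block at (328,157) to its right and the post top at (132,213) to its left. I'll use this as a third measurement.

Run:
```python
from h import *
s=pickle.load(open('wrist2.pkl','rb'))
for n,p,z in [('tip',(257.5,168),.036),('arm2',(257.5,215),.036),('post',(131.5,213),.06),('block',(328,156),.018),('hub',(343,258),.046),('knob',(407,259),.042),('baseL',(206,250),.02),('baseTop',(258,201.5),.02),('discTop',(260,214),.034),('discL',(214.5,252),.034),('discR',(306,247),.034)]: print(n,ray(s,p,z).round(4))
```

```text
tip [[ 0.7079 -0.0262  0.036 ]]
arm2 [[ 0.6543 -0.0071  0.036 ]]
post [[0.7073 0.1209 0.06  ]]
block [[ 0.6929 -0.108   0.018 ]]
hub [[ 0.5723 -0.0901  0.046 ]]
knob [[ 0.544  -0.1657  0.042 ]]
baseL [[0.6243 0.0766 0.02  ]]
baseTop [[ 0.6659 -0.0105  0.02  ]]
discTop [[ 0.654 -0.01   0.034]]
discL [[0.6238 0.0615 0.034 ]]
discR [[ 0.5948 -0.0503  0.034 ]]
```

```bash
python3 -m creep '{"claw":[0,0,0,0,0,0,0,0,0,0],"dp":[[0,0,4],[0,0,8],[0,0,12],[0,0,15],[0,0,17],[0,0,19],[0,0,20],[0,0,20.7],[0,0,20.7],[0,0,20.7]],"roll":[0,0,0,0,0,0,0,0,0,0]}'
python3 - <<'E'
from h import *
s=snap('wrist','wrist3');cv2.imwrite('pics/w3.png',cv2.resize(s['image'][100:400,100:460,::-1],None,fx=2,fy=2))
E
```

```text
t: 3.3
tcp_pos: [0.6802, -0.0474, 0.0442]
tool_rot: [0.988, -0.157, 0.001, 0.0]
force: [-0.3, 0.6, 0.0]
finger_gap: 0.001
```

View pics/w3.png

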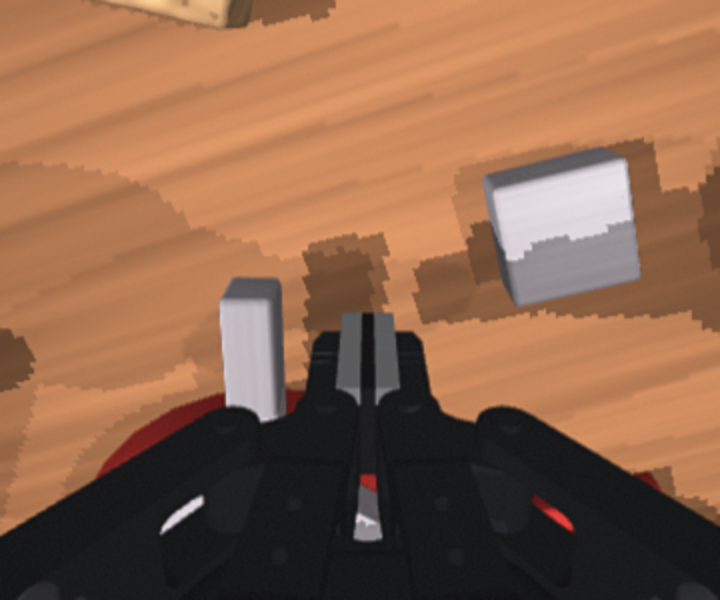

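```bash
python3 -m creep '{"claw":[0,0,0,0,0,0,0,0,0,0,0,0],"dp":[[0,-0.5,0],[-0.1,-1.0,0],[0.1,-2.0,0],[0.1,-3.0,0],[0.1,-4.1,0],[0,-5.1,0],[-0.3,-6.1,0],[-0.6,-7.0,0],[-0.8,-7.5,0],[-1.1,-8.0,0],[-1.1,-8.0,0],[-1.1,-8.0,0]],"roll":[0,0,-0.1,-0.2,-0.3,-0.4,-0.5,-0.6,-0.65,-0.7,-0.7,-0.7]}'
python3 - <<'E'
from h import *
s=snap('wrist','wrist4');cv2.imwrite('pics/w4.png',cv2.resize(s['image'][:,:,::-1],None,fx=1.4,fy=1.4))
s=snap('top','top4');cv2.imwrite('pics/t4.png',cv2.resize(s['image'][170:270,200:370,::-1],None,fx=4.6,fy=4.6,interpolation=cv2.INTER_CUBIC))
q=manip.sense()['tool_rot'];print(2*np.arctan2(q[1],q[0]))
E
```

```text
t: 4.55
tcp_pos: [0.694, 0.0331, 0.0436]
tool_rot: [0.981, 0.191, 0.0, -0.0]
force: [0.7, -0.4, 1.0]
finger_gap: 0.004
0.38515419896694053
```

View pics/w4.png

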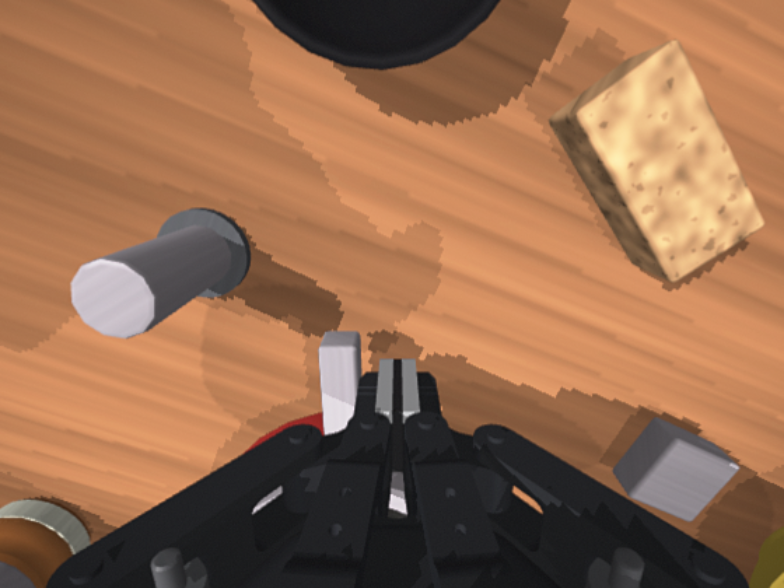

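View pics/t4.png

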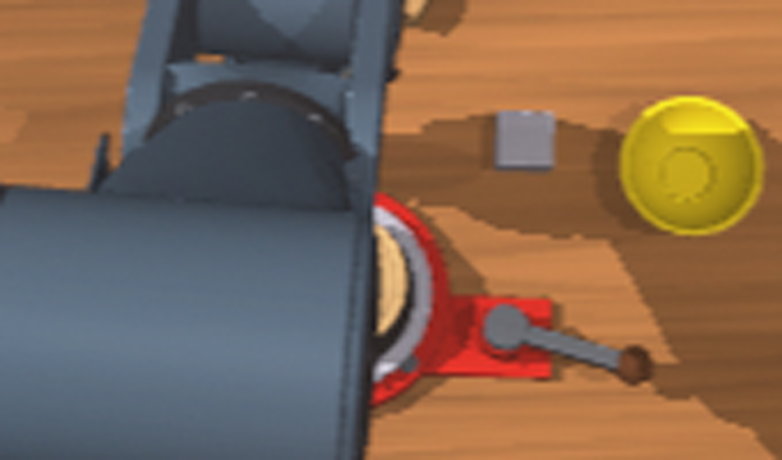

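```bash
cat > ang.py <<'E'
from h import *
def ang(fn,mid,C=(.594,.014)):
    s=pickle.load(open(fn+'.pkl','rb')); p=ray(s,mid,.036)[0]-np.r_[C,0]
    print('tip rel',p.round(4),'r',np.hypot(*p[:2]).round(4),'ang',np.arctan2(p[1],p[0]).round(3))
    r=manip.sense(); d=r['tcp_pos'][:2]-C; print('tcp polar',np.hypot(*d),np.arctan2(d[1],d[0]))
E
python3 - <<'E'
from ang import *
ang('wrist4',(243.2,247.7))
s=pickle.load(open('wrist4.pkl','rb'));print(ray(s,(80.4,213),.06))
E
```

```text
tip rel [0.1117 0.0441 0.036 ] r 0.1201 ang 0.376
tcp polar 0.10158096318134986 0.18423765229278644
[[0.70815882 0.12119348 0.06      ]]
```

```bash
python3 -m creep '{"claw":[0,0,0,0,0,0,0,0,0,0],"dp":[[0.1,-0.5,0],[0.1,-1.0,0],[0.2,-1.5,0],[0.2,-2.0,0],[0.2,-2.5,0],[0.1,-3.0,0],[0.1,-3.2,0],[0.1,-3.4,0],[0.1,-3.4,0],[0.1,-3.4,0]],"roll":[-0.05,-0.1,-0.15,-0.2,-0.25,-0.3,-0.32,-0.34,-0.34,-0.34]}'
python3 - <<'E'
from h import *
s=snap('wrist','wrist5');cv2.imwrite('pics/w5.png',cv2.resize(s['image'][:,:,::-1],None,fx=1.4,fy=1.4))
E
```

```text
t: 5.65
tcp_pos: [0.6821, 0.0643, 0.0433]
tool_rot: [0.935, 0.355, -0.0, -0.0]
force: [1.1, -0.3, 0.4]
finger_gap: 0.003
```

View pics/w5.png

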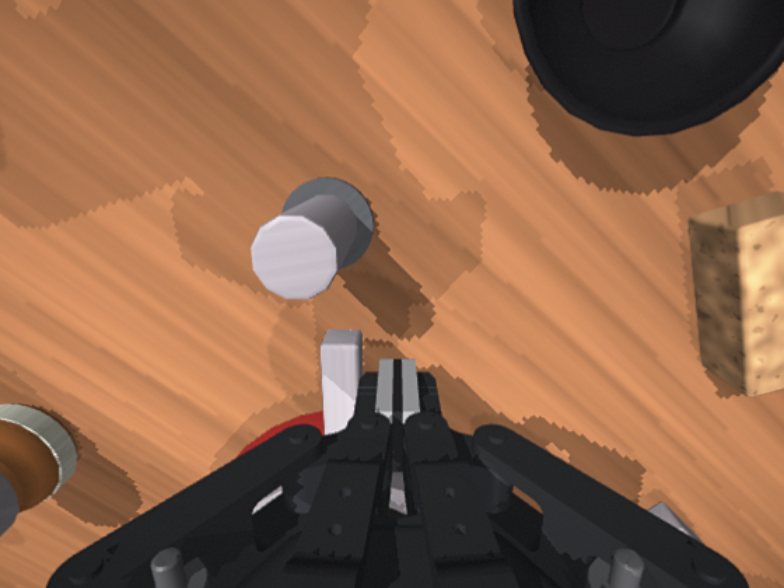

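Run:
```python
from ang import *
ang('wrist5',(243.8,247))
s=pickle.load(open('wrist5.pkl','rb'));
for p,z in (((210.5,183.8),.06),((234,159),.003)):
  q=ray(s,p,z)[0]; d=q[:2]-[.594,.014]; print(q,np.hypot(*d),np.arctan2(d[1],d[0]))
```

```text
tip rel [0.0913 0.0777 0.036 ] r 0.1199 ang 0.705
tcp polar 0.10141937651481016 0.5192078323865332
[0.70792788 0.12184773 0.06      ] 0.15687795630575158 0.7579892446420805
[0.70779347 0.12223845 0.003     ] 0.15704940761770556 0.7603843525002427
```

```bash
python3 -m creep '{"claw":[0,0,0,0,0,0,0,0,0,0],"dp":[[0.1,-0.2,0],[0.1,-0.4,0],[0.1,-0.55,0],[0.1,-0.55,0],[0.1,-0.55,0],[0.1,-0.1,0],[0.1,0.5,0],[0.1,1.0,0],[0.1,1.5,0],[0.1,1.5,0]],"roll":[-0.02,-0.04,-0.05,-0.05,-0.05,-0.05,-0.05,-0.05,-0.05,-0.05]}'
python3 -m creep '{"claw":[0,0,0,0,0,0,0],"dp":[[0,0,-3],[0,0,-7],[0,0,-12],[0,0,-16],[0,0,-20],[0,0,-20],[0,0,-20]],"roll":[0,0,0,0,0,0,0]}'
python3 - <<'E'
from h import *
s=snap('wrist','wrist6');cv2.imwrite('pics/w6.png',cv2.resize(s['image'][:,:,::-1],None,fx=1.4,fy=1.4))
E
```

```text
t: 6.7
tcp_pos: [0.6935, 0.0529, 0.0433]
tool_rot: [0.926, 0.378, 0.0, 0.0]
force: [-0.3, 0.8, -0.2]
finger_gap: 0.0
t: 7.4
tcp_pos: [0.693, 0.0539, 0.2449]
tool_rot: [0.926, 0.378, 0.001, 0.001]
force: [0.5, 0.1, -1.3]
finger_gap: -0.003
```

View pics/w6.png

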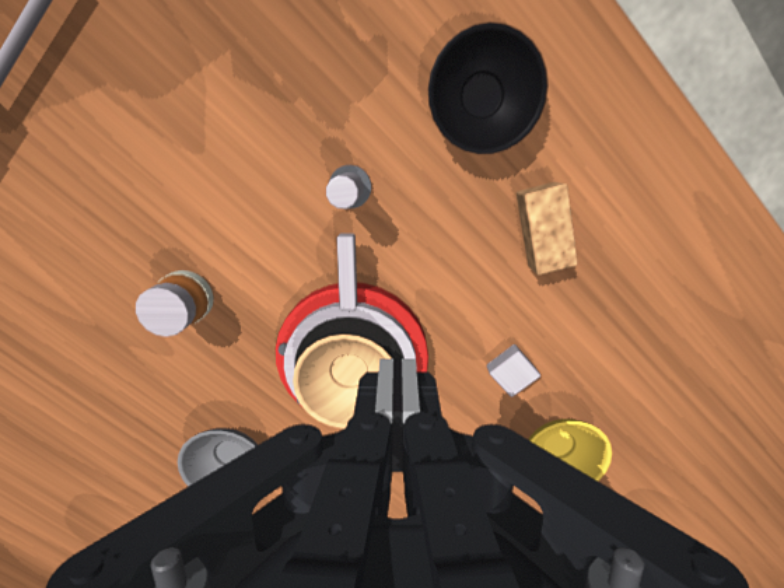

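The wrist view shows the arm pointing up the picture, tip (346,237) and root (348,306), towards the post at (342,191). Now I'll check the angle with numbers.

Run:
```python
from ang import *
s=pickle.load(open('wrist6.pkl','rb'))
hsv=cv2.cvtColor(s['image'],cv2.COLOR_RGB2HSV)
m=(((hsv[...,0]<6)|(hsv[...,0]>174))&(hsv[...,1]>180)&(hsv[...,2]>70)).astype(np.uint8)
m[:, :]=m
cs,_=cv2.findContours(m,cv2.RETR_EXTERNAL,cv2.CHAIN_APPROX_NONE);c=max(cs,key=len)[:,0]
P=ray(s,c,.02)[:,:2]
from scipy.optimize import least_squares
k=abs(np.hypot(*(P-[.594,.014]).T)-.072)<.004
r=least_squares(lambda x:np.hypot(*(P[k]-x).T)-.072,[.594,.014],loss='soft_l1',f_scale=.001);C=r.x;print('C',C,k.sum())
pts={n:ray(s,np.array(p)/1.4,z)[0][:2] for n,p,z in [('tip',(345.5,236.5),.036),('root',(348,304),.036),('post',(342,191.5),.06),('foot',(350,187.5),.003)]}
for n,p in pts.items():
  for c in(C,np.array([.594,.014])): d=p-c;print(n,p.round(4),np.hypot(*d).round(4),np.arctan2(d[1],d[0]).round(3))
d=pts['tip']-pts['root'];print('arm line',np.arctan2(d[1],d[0]))
```

```text
C [0.59718851 0.01406912] 118
tip [0.6797 0.0968] 0.1169 0.787
tip [0.6797 0.0968] 0.1192 0.768
root [0.6386 0.0566] 0.0593 0.799
root [0.6386 0.0566] 0.0617 0.763
post [0.7074 0.1217] 0.154 0.773
post [0.7074 0.1217] 0.1564 0.759
foot [0.7063 0.1209] 0.1527 0.775
foot [0.7063 0.1209] 0.155 0.761
arm line 0.774044093430392
```

The tip, the arm line and the post agree to about 0.01 rad, so the arm points at the post. Next I'll move over to the lever, to its far (+x) side.

```bash
python3 -m creep '{"claw":[0,0,0,0,0,0,0,0,0,0],"dp":[[-3,1,0],[-7,2.2,0],[-11,3.4,0],[-15,4.6,0],[-19,5.8,0],[-22,6.8,0],[-22,6.8,0],[-22,6.8,0],[-22,6.8,0],[-22,6.8,0]],"roll":[-0.1,-0.2,-0.3,-0.4,-0.465,-0.465,-0.465,-0.465,-0.465,-0.465]}'
python3 - <<'E'
from h import *
s=snap('wrist','wrist7');cv2.imwrite('pics/w7.png',cv2.resize(s['image'][:,:,::-1],None,fx=1.4,fy=1.4))
s=snap('top','top7');cv2.imwrite('pics/t7.png',cv2.resize(s['image'][170:270,200:370,::-1],None,fx=4.6,fy=4.6,interpolation=cv2.INTER_CUBIC))
r=manip.sense();print(r['q'])
E
```

```text
t: 8.45
tcp_pos: [0.5836, -0.1474, 0.2426]
tool_rot: [0.813, 0.582, -0.0, -0.001]
force: [0.4, 0.7, 0.2]
finger_gap: -0.0
[-4.33134376e-01  5.04754955e-01  1.49976751e+00  1.60710883e-04
  1.13747971e+00 -1.05015792e-01]
```

View pics/w7.png

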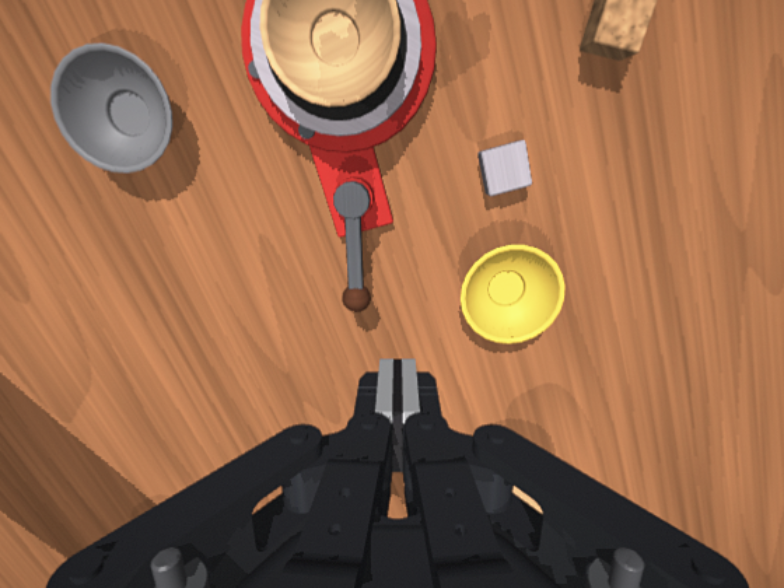

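View pics/t7.png

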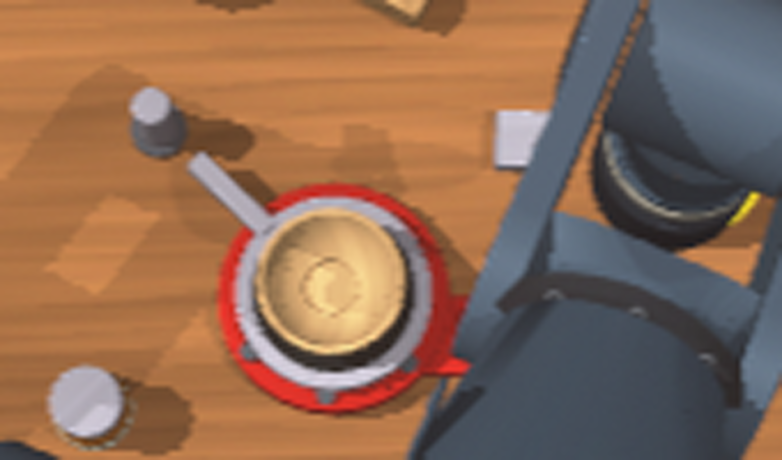

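The top view shows the arm tip at crop (197,161), aimed at the post foot at (160,130). The wrist view shows the hub at (352,200) and the knob at (356,298), both left of the finger.

Run:
```python
from h import *
T=pickle.load(open('top7.pkl','rb'));s=pickle.load(open('wrist7.pkl','rb'))
f=lambda x,y:((x+.5)/4.6-.5+200,(y+.5)/4.6-.5+170)
C=np.array([.5925,.0137])
for n,p,z in [('tip',(197,160),.036),('root',(260,220),.036),('post',(151,105),.06)]:
  d=ray(T,f(*p),z)[0][:2]-C;print(n,np.hypot(*d),np.arctan2(d[1],d[0]))
h=ray(s,np.array((352,199))/1.4,.046)[0];k=ray(s,np.array((356,298))/1.4,.04)[0];d=k-h
print(h,k,np.hypot(*d[:2]),np.arctan2(d[1],d[0]))
```

```text
tip 0.11771812236477305 0.7659251389471067
root 0.06331453666933724 0.7605918191260806
post 0.1566596710292297 0.755075287317613
[ 0.56858778 -0.08883331  0.046     ] [ 0.54251096 -0.16529447  0.04      ] 0.08078557516406012 -1.8994726606870718
```

```bash
python3 -m creep '{"claw":[0,0,0,0,0,0,0,0,0],"dp":[[0,0,4],[0,0,8],[0,0,12],[0,0,15],[0,0,17],[0,0,19],[0,0,20],[0,0,20],[0,0,20]],"roll":[0,0,0,0,0,0,0,0,0]}'
python3 - <<'E'
from h import *
s=snap('wrist','wrist8');cv2.imwrite('pics/w8.png',cv2.resize(s['image'][:,:,::-1],None,fx=1.4,fy=1.4))
r=manip.sense();d=r['tcp_pos'][:2]-[.5687,-.0888];print(d@[-.323,-.946],d@[.946,-.323],r['tcp_pos'])
E
```

```text
t: 9.45
tcp_pos: [0.5839, -0.1486, 0.0438]
tool_rot: [0.813, 0.582, 0.0, 0.0]
force: [0.3, -0.2, -0.6]
finger_gap: -0.001
0.051834250082028306 0.03403123699611439 [ 0.58416276 -0.14887264  0.04428318]
```

View pics/w8.png

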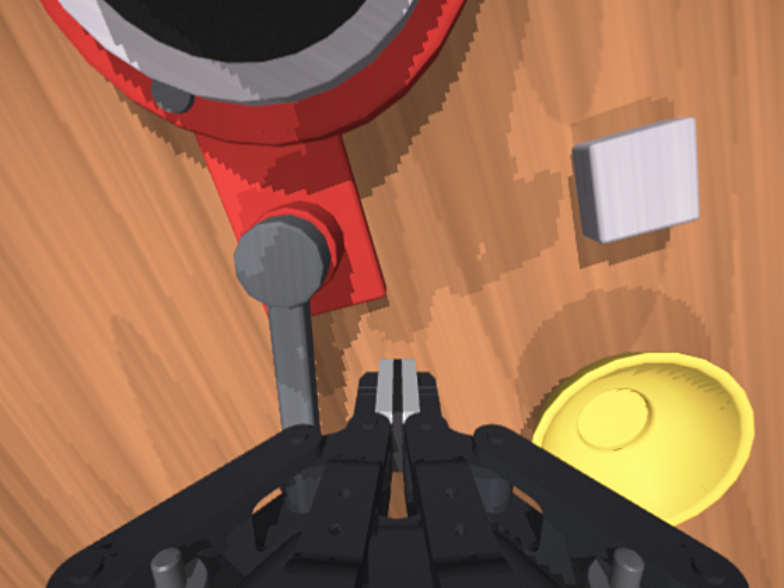

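```bash
python3 -m creep '{"claw":[0,0,0,0,0,0,0,0,0,0,0,0],"dp":[[0,-0.8,0],[0,-1.5,0],[-0.2,-2.1,0],[-0.3,-2.6,0],[-0.3,-3.2,0],[-0.3,-3.7,0],[-0.25,-4.3,0],[-0.1,-4.8,0],[0,-5.3,0],[0.3,-5.8,0],[0.5,-6.3,0],[0.5,-6.3,0]],"roll":[0,0,0.1,0.2,0.3,0.4,0.5,0.6,0.7,0.8,0.9,0.9]}'
python3 -m creep '{"claw":[0,0],"dp":[[0,0,0],[0,0,0]],"roll":[0,0]}'
python3 - <<'E'
from h import *
s=snap('wrist','wrist9');cv2.imwrite('pics/w9.png',cv2.resize(s['image'][:,:,::-1],None,fx=1.4,fy=1.4))
s=snap('scene','scene9');cv2.imwrite('pics/s9.png',cv2.resize(s['image'][140:280,170:370,::-1],None,fx=4,fy=4,interpolation=cv2.INTER_CUBIC))
r=manip.sense();q=r['tool_rot'];d=r['tcp_pos'][:2]-[.5687,-.0888];print(np.hypot(*d),np.arctan2(d[1],d[0]),2*np.arctan2(q[1],q[0]))
E
```

```text
t: 10.7
tcp_pos: [0.5249, -0.1235, 0.0441]
tool_rot: [0.986, 0.17, 0.0, 0.0]
force: [0.2, -0.8, 1.2]
finger_gap: -0.0
t: 10.9
tcp_pos: [0.5251, -0.1235, 0.0435]
tool_rot: [0.985, 0.17, -0.0, -0.0]
force: [0.7, -0.4, 0.2]
finger_gap: -0.001
0.05567788391585434 -2.4671069557546974 0.34157147198586063
```

View pics/w9.png

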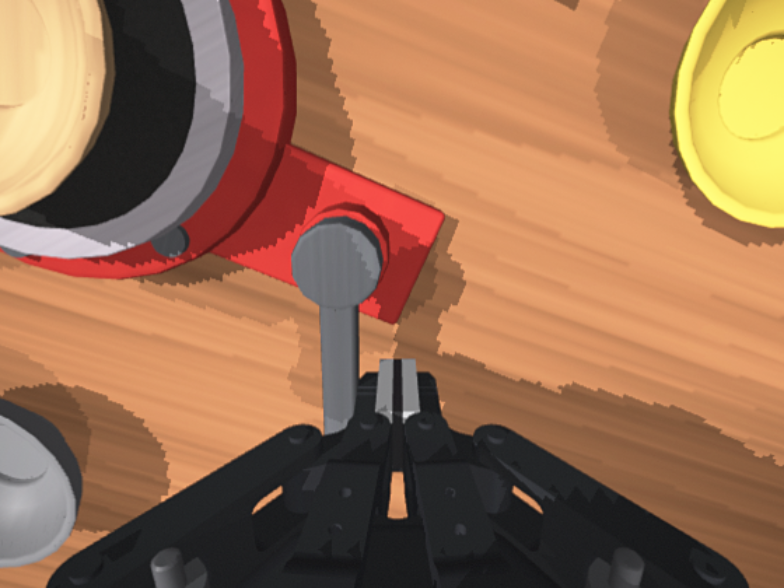

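View pics/s9.png

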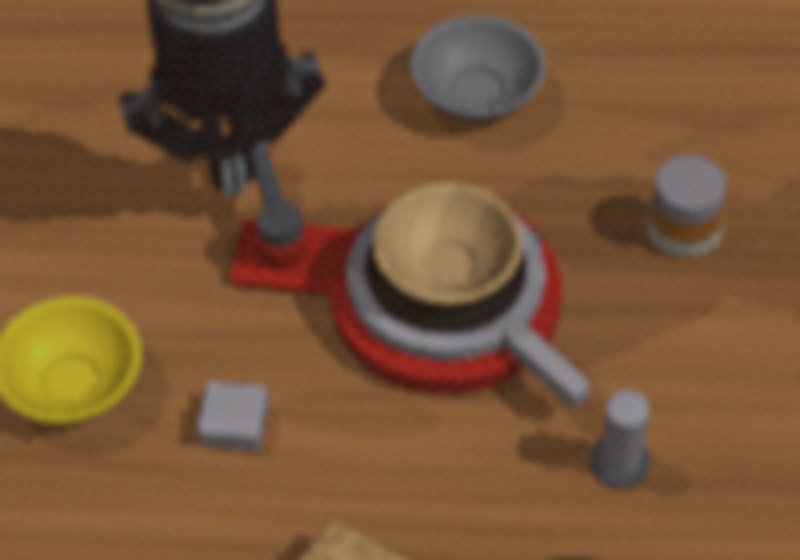

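```bash
python3 -m creep '{"claw":[0,0,0,0,0,0,0,0,0,0],"dp":[[-0.1,-0.25,0],[-0.15,-0.5,0],[-0.2,-0.8,0],[-0.25,-1.1,0],[-0.3,-1.35,0],[-0.3,-1.6,0],[-0.3,-1.9,0],[-0.3,-2.2,0],[-0.3,-2.2,0],[-0.3,-2.2,0]],"roll":[0.05,0.1,0.15,0.2,0.25,0.3,0.35,0.4,0.4,0.4]}'
python3 -m creep '{"claw":[0,0,0],"dp":[[0,-0.15,0],[0,-0.3,0],[0,-0.3,0]],"roll":[0.02,0.05,0.05]}'
```

```text
t: 12.0
tcp_pos: [0.5163, -0.1109, 0.0435]
tool_rot: [1.0, -0.026, 0.001, 0.005]
force: [-7.3, -26.9, -1.9]
finger_gap: -0.001
t: 12.3
tcp_pos: [0.5158, -0.1106, 0.0435]
tool_rot: [0.999, -0.05, 0.001, 0.007]
force: [-12.6, -37.9, -2.5]
finger_gap: 0.001
```

Run:
```python
from h import *
s=snap('wrist','wrist10');cv2.imwrite('pics/w10.png',cv2.resize(s['image'][:,:,::-1],None,fx=1.4,fy=1.4))
s=snap('scene','scene10');cv2.imwrite('pics/s10.png',cv2.resize(s['image'][140:280,170:370,::-1],None,fx=4,fy=4,interpolation=cv2.INTER_CUBIC))
print(manip.sense()['force'])
```

```text
[-11.46985117 -38.26193064  -2.57908618]
```

View pics/w10.png

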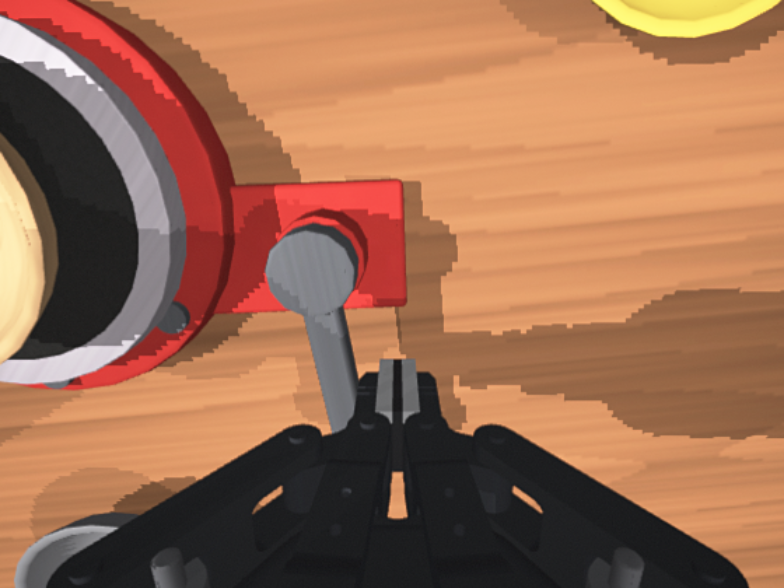

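View pics/s10.png

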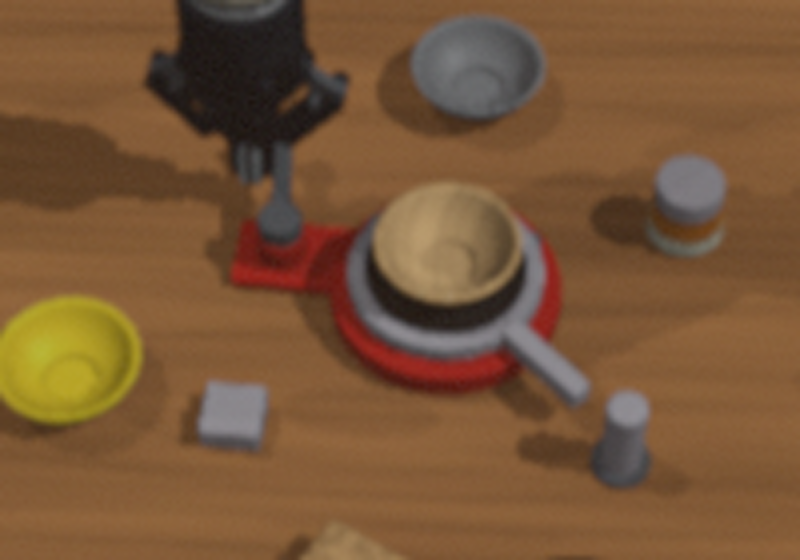

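Run:
```python
from h import *
s=pickle.load(open('wrist10.pkl','rb'))
P=lambda p,z:ray(s,np.array(p)/1.4,z)[0][:2]
def a(p,q):d=q-p;return np.arctan2(d[1],d[0])
print('flange edges',a(P((233,186),.010),P((402,180),.010)),a(P((220,313),.01),P((405,305),.01)),'end edge',a(P((402,180),.01),P((405,305),.01)))
h=P((311,272),.046)
print('hub',h,'lever L edge',a(P((306,318),.044),P((332,428),.044)),'R edge top',a(P((332,314),.044),P((355,418),.044)))
```

```text
flange edges -1.637134958850716 -1.629275898992765 end edge 3.070799861334675
hub [ 0.56809456 -0.09034073] lever L edge -3.092685615043776 R edge top -3.0862367583410757
```

The flange edges put the base yaw at about -0.06. On that basis the lever reads 3.09 - 1.63 ≈ 1.456 rad, which matches its 1.45 stop, and the force rise says the same. I'll ease off and retreat.

```bash
python3 -m creep '{"claw":[0,0,0,0,0,0],"dp":[[0,0.4,0],[0,0.9,0],[0,1.5,0],[0,2.5,0],[0,3.0,0],[0,3.0,0]],"roll":[0,0,0,0,0,0]}'
python3 -m creep '{"claw":[0,0,0,0,0,0,0,0],"dp":[[0,0,-3],[0,0,-7],[0,1,-12],[0,3,-16],[0,6,-20],[0,9,-22],[0,11,-22],[0,11,-22]],"roll":[0,0,0,0,0,0,0,0]}'
python3 - <<'E'
from h import *
s=snap('wrist','wrist11');cv2.imwrite('pics/w11.png',cv2.resize(s['image'][:,:,::-1],None,fx=1.4,fy=1.4))
s=snap('scene','scene11');cv2.imwrite('pics/s11.png',cv2.resize(s['image'][140:310,150:370,::-1],None,fx=3.5,fy=3.5,interpolation=cv2.INTER_CUBIC))
s=snap('top','top11');cv2.imwrite('pics/t11.png',cv2.resize(s['image'][140:310,180:380,::-1],None,fx=3.5,fy=3.5,interpolation=cv2.INTER_CUBIC))
E
```

```text
t: 13.0
tcp_pos: [0.5122, -0.1311, 0.0433]
tool_rot: [0.998, -0.055, 0.0, 0.0]
force: [0.0, 0.9, -0.0]
finger_gap: 0.001
t: 13.8
tcp_pos: [0.5004, -0.2422, 0.2644]
tool_rot: [0.998, -0.056, 0.001, 0.001]
force: [-0.6, 0.8, -0.4]
finger_gap: -0.002
```

View pics/w11.png

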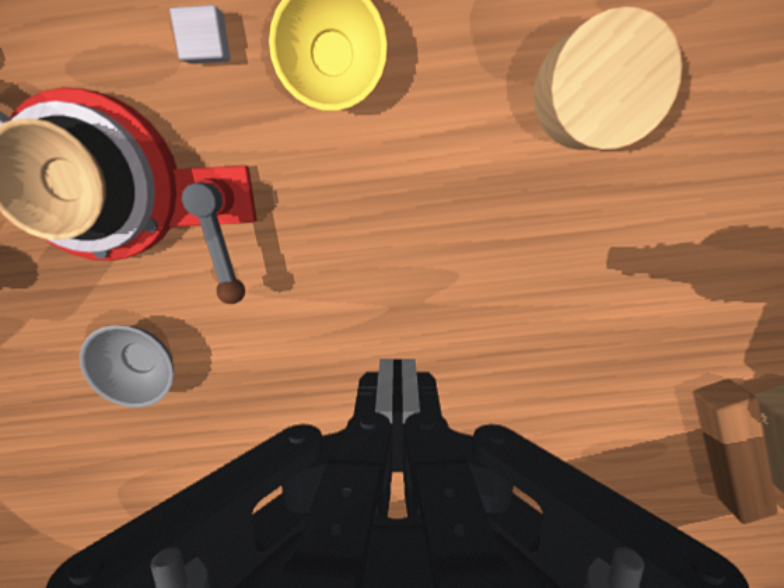

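View pics/s11.png

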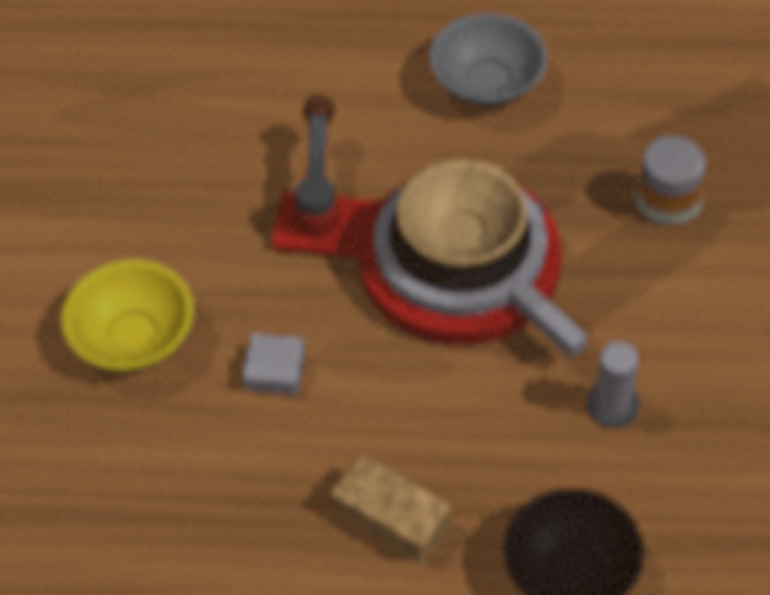

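View pics/t11.png

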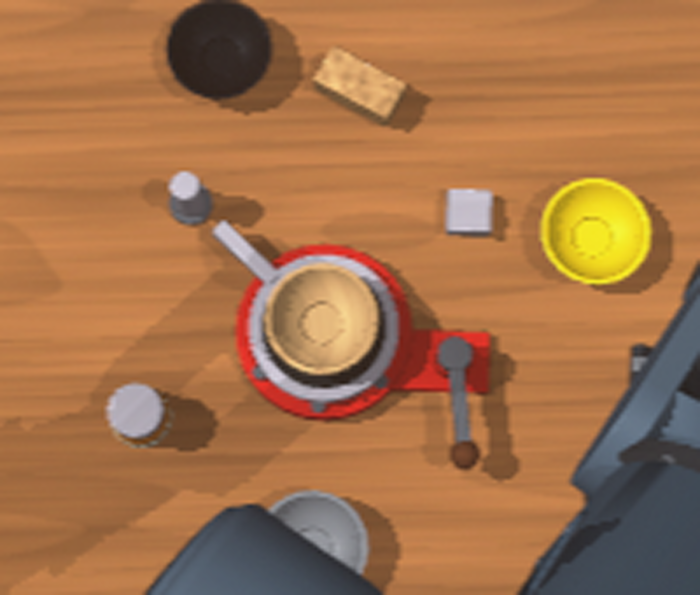

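The arm tip is at top crop (220,232), pointing at the post foot (190,208). The lever runs from (455,353) to (464,453). The jar, cork block, gouge and blank look unmoved. Last, a numeric check of both angles.

Run:
```python
from h import *
W=pickle.load(open('wrist11.pkl','rb'));T=pickle.load(open('top11.pkl','rb'));S=pickle.load(open('scene11.pkl','rb'))
fw=lambda x,y:np.array((x,y))/1.4
ft=lambda x,y:((x+.5)/3.5-.5+180,(y+.5)/3.5-.5+140)
fs=lambda x,y:((x+.5)/3.5-.5+150,(y+.5)/3.5-.5+140)
for n,s,f,h,k in(('W',W,fw,(202,199),(231,290)),('T',T,ft,(455,353),(464,454)),('S',S,fs,(316,192),(318,107))):
    h=ray(s,f(*h),.046)[0];k=ray(s,f(*k),.042)[0];d=k-h;print(n,h.round(4),np.hypot(*d[:2]).round(4),np.arctan2(d[1],d[0]).round(3))
for n,s,f,L in(('T',T,ft,[((220,230),.036),((268,274),.036),((185,184),.06)]),('S',S,fs,[((579,341),.036),((528,293),.036),((618,357),.06)])):
    p=[ray(s,f(*a),z)[0][:2] for a,z in L]
    g=lambda d:np.arctan2(d[1],d[0]).round(3)
    print(n,'root-tip',g(p[0]-p[1]),'root-post',g(p[2]-p[1]))
a=pickle.load(open('top0.pkl','rb'))['image'].astype(int);b=T['image'].astype(int)
d=abs(a-b).max(2)
for n,(x0,y0,x1,y1) in dict(gouge=(135,205,160,320),jar=(208,248,230,270),sand=(268,150,300,177),blank=(405,200,448,242)).items(): print(n,(d[y0:y1,x0:x1]>60).sum())
```

```text
W [ 0.5671 -0.0931  0.046 ] 0.0789 -3.101
T [ 0.5663 -0.0897  0.046 ] 0.0799 -3.093
S [ 0.5686 -0.0855  0.046 ] 0.0824 -3.069
T root-tip 0.791 root-post 0.737
S root-tip 0.744 root-post 0.732
gouge 201
jar 0
sand 0
blank 1255
```

Run:
```python
from h import *
a=pickle.load(open('scene0.pkl','rb'))['image'].astype(int);S=pickle.load(open('scene11.pkl','rb'))['image'].astype(int)
d=abs(a-S).max(2)
for n,(x0,y0,x1,y1) in dict(gouge=(408,145,440,250),blank=(80,190,130,235),jar=(328,175,356,208)).items(): print(n,(d[y0:y1,x0:x1]>60).sum())
print(manip.sense()['t'],manip.sense()['force']); print(workorder.sign_off())
```

```text
gouge 0
blank 0
jar 0
13.95 [-0.21054163  0.59396964 -0.48689   ]
the job is handed in; nothing more can be done
None
```

I pushed the turntable arm round until it points at the tall round post, then pushed the clamp lever home against its stop. I then retreated and handed the job in at about 14 s.

**Arm:**
- Using the axis as measured, the tip is at about 0.77 rad and the post at 0.76 rad in world angles. The wrist and top views agree on this.
- A cruder check from the arm's root in the last pictures was looser. The arm direction was 0.79 rad (top) and 0.74 rad (scene), against 0.74 and 0.73 for the post.
- The position of the axis itself is uncertain by about 3 mm.

**Lever:**
- It reads about 1.46 rad from the flange edges, against a stop at 1.45.
- The wrist force rose to about 40 N at the stop, above what I intended but only at the fingertips. The lever did not spring back after release.
- My first estimate of the base yaw (-0.25 rad) was wrong. The flange edges gave -0.06, which also fits the stated ±0.8 rad of the two marks.

**Surroundings:**
- The bowl rode along untouched.
- The jar, gouge and blank are unchanged in the before/after scene pictures, and the sanding block in the top ones. Top-view differences at the gouge and blank were not confirmed in the scene view, so I put them down to robot shadow and cover.

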